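Put the wire spools away on their spindles

TASK

Put the four wire spools on the two spindle stands: the two flat spools on the stand with the round base, the two tall spools on the stand with the square base. On each stand the wider spool goes at the bottom, lying on the base, and the narrower one lies on top of it, the spindle passing through the holes of both. Leave the amber jar and the white dish standing where they are.

Things in the scene. Friction and masses are not known exactly. Their poses are not given: they have to be found in the camera images.
- flat_wide: the wider flat wire spool: white plastic flanges, silver wire, 68 mm outer diameter, 18 mm high, standing on one flange, a 22 mm round hole right through it; about 0.1 kg. Six small grey windows ring its upper flange. Grip it across the flanges like a plain cylinder. Origin at the centre of the underside, z up; yaw means nothing
- flat_narrow: the narrower flat wire spool: white plastic flanges, silver wire, 56 mm outer diameter, 18 mm high, standing on one flange, a 22 mm round hole right through it; about 0.1 kg. Six small grey windows ring its upper flange. Grip it across the flanges like a plain cylinder. Origin at the centre of the underside, z up; yaw means nothing
- tall_wide: the wider tall wire spool: white plastic flanges, silver wire, 46 mm outer diameter, 32 mm high, standing on one flange, a 22 mm round hole right through it; about 0.1 kg. Its flanges are plain. Grip it across the flanges like a plain cylinder. Origin at the centre of the underside, z up; yaw means nothing
- tall_narrow: the narrower tall wire spool: white plastic flanges, silver wire, 36 mm outer diameter, 32 mm high, standing on one flange, a 22 mm round hole right through it; about 0.1 kg. Its flanges are plain. Grip it across the flanges like a plain cylinder. Origin at the centre of the underside, z up; yaw means nothing
- round_stand: spindle stand with a round base of 68 mm diameter, light wood, 10 mm thick, fixed to the bench; from its centre rises a plain steel spindle of 8 mm diameter with a rounded tip, whose top is 60 mm above the bench. Origin at the centre of the base's underside (at bench height), on the spindle's axis; z up
- square_stand: spindle stand with a square base, 64 by 64 mm, its sides along the origin's x and y axes, light wood, 10 mm thick, fixed to the bench; from its centre rises a plain steel spindle of 8 mm diameter with a rounded tip, whose top is 60 mm above the bench. Origin at the centre of the base's underside (at bench height), on the spindle's axis; z up
- jar: small amber glass jar with a black cap, 52 mm diameter, 70 mm high, loose on the bench among the spools, to be left alone. Origin at the centre of the underside, z up
- dish: shallow white ceramic dish, round, 84 mm rim diameter, 22 mm high, loose on the bench among the spools, to be left alone. Origin at the centre of the underside, z up
There are look-alikes about, which are no part of the job. What is shaped like the square_stand but blue or red is not meant.

How it is judged:
At the end, for the whole second after the job is handed in: Each spool on its own stand, wider below, narrower on top: centre within 10 mm of the spindle axis, underside within 4 mm of its seat (10 mm above bench; upper flat 28, upper tall 42), upright within 0.1 rad, released, at rest; jar and dish upright, within 30 mm of their starts (horizontal distance between each of flat_wide, flat_narrow and round_stand below 0.01 m and z of flat_wide in the frame of round_stand between 0.006 and 0.014 m and angle between each of flat_wide, flat_narrow, tall_wide, tall_narrow's own z axis and vertical below 0.1 rad and linear speed of each of flat_wide, flat_narrow, tall_wide, tall_narrow below 0.02 m/s and angular speed of each of flat_wide, flat_narrow, tall_wide, tall_narrow below 0.3 rad/s and z of flat_narrow in the frame of round_stand between 0.024 and 0.032 m and horizontal distance between each of tall_wide, tall_narrow and square_stand below 0.01 m and z of tall_wide in the frame of square_stand between 0.006 and 0.014 m and z of tall_narrow in the frame of square_stand between 0.038 and 0.046 m and distance of each of jar, dish from where it was at the start of the episode below 0.03 m and angle between each of jar, dish's own z axis and vertical below 0.2 rad); the robot touches nothing.
It fails at once if the jar is shoved more than 30 mm or tipped over (distance of jar from where it was at the start of the episode above 0.03 m or angle between jar's own z axis and vertical above 0.5 rad).
It fails at once if the dish is shoved more than 30 mm or tipped over (distance of dish from where it was at the start of the episode above 0.03 m or angle between dish's own z axis and vertical above 0.5 rad).
It also fails if it takes over 106 s, if anything falls off the work surface, if the arm or the gripper's body presses on something with over 40 N, if the wrist force passes 120 N, or if a joint passes its speed limit or range.

ROBOT

A 7-joint arm with a two-finger parallel gripper is mounted at the origin on the work surface. World frame = base frame: x ahead of the robot, y to its left, z up, the work surface at z = 0. Lengths are in m, angles in rad, forces in N, time in s.
With the tool pointing down it reaches from about 0.35 to 0.9 m from the base axis. Payload 8.1 kg.
Tool frame: the origin (TCP) lies where the fingers leave the gripper's body, on its centre line; the fingertips stand 66 mm ahead of it and the grasp point (between the pads) lies 47 mm ahead of it; z points along the fingers, y is the line along which they close (so a half turn about z gives the same grasp; the last joint's range is limited). The gripper opens to 92 mm and grips with 3 to 60 N. Pads are 19 mm wide; open, the fingers measure 130 mm over their backs; the gripper's body (75 mm by 190 mm) begins 47 mm behind the grasp point.
Start: joints at [1.097, 0.434, 0.025, 1.573, -0.012, 1.134, -0.075], TCP at [0.226, -0.583, 0.292] pointing down, gripper open.
Joint ranges: [-2.62, 2.62], [-0.44, 2.09], [-1.27, 1.32], [0.08, 2.57], [-1.32, 4.46], [0.12, 2], [-2.74, 2.74]. Speed limits (rad/s): [2.22, 2.22, 3.01, 3.01, 3.14, 3.14, 3.14].

INTERFACE

Orientations are given as a rotation vector (axis times angle).
In Python, from cell import arm gives the robot as it stands.
- The arm moves only by the tool send_rows, never from a script. Its argument "motion" is text: rows parted by semicolons, each of 7 numbers parted by spaces: the closure, from 0 (fully open) to 1 (shut), then the shift along the world's x, y, z in m, then the turn, a rotation vector about the world's x, y, z in degrees. A call has 1 to 5 rows; each row shifts and turns the commanded pose from where the row before left it; what a row does not reach is not made up. A row lasts 1/8 s, in which the tool goes at most 62.5 mm and 10.7 degrees, less where a joint would pass 70% of its speed; a pose out of reach is approached as far as the arm can. A call is refused whole if a number of a shift passes 0.0625 or a number of a turn 10.7, either way. A call with a gripper value outside its range is refused whole. The fingers move at their own pace and stop on an object; "force" is the grip in N (left out, the last holds). Time passes only in rows, so rows that do not move let the fingers close. It gives the time, the measured TCP pose, the force, the opening and the grip force at its end, in the units of the state.
- arm.observe(): the state, without advancing time (a new reading comes with each control period).
- arm.get_image(name): name is "scene" or "side" or "wrist"; returns (picture, depth): 420x560x3 uint8, blue, green, red; 420x560 float32, m along the optical axis (not along the pixel's ray), 0 where there is no reading.
- arm.camera_model(name): a dict with "fx", "fy", "cx", "cy" (pixels), "view" (4x4, takes a point from world to camera coordinates). Camera axes: x right, y down, z forward; pixel columns grow to the right and rows downward; lengths in m; the calibration is good to about 2 mm. A picture is of the moment at which its call begins: read the wrist's pose just before it. camera_model takes no time and is no camera call; for the wrist camera it gives the pose at the moment of the call.
- arm.sign_off(): hands the job in; it is judged then, once.
The state is a dict: "clock": time; "joints": joint angles; "dq": joint speeds; "joint_efforts": joint torques, N m; "position": TCP position; "ee_rot": TCP orientation; "force": force on the tool from outside, world axes, zero at the start; "ft_torque": the same for the moment, N m; "width": opening from 0.0 (shut) to 1.0 (fully open); "gripper_force": force on a finger pad.
Only numpy, scipy, OpenCV 4.12 (cv2) and the standard library are available. Lean on these libraries where they do the work, as an engineer would, in place of code of your own. Each camera call takes 0.05 s, during which the arm holds its last target. There are 200 camera calls.

## Working session

There is one attempt and no reset: what is moved stays moved. The work goes in short steps, Python scripts to look and compute and a tool call to move; the robot and the scene stay as the last step left them, time stands still between calls to the robot, and variables do not carry over. Pictures are saved under pics/ and viewed, at most 14 in all, crops included, and the job is handed in when it is done.

Besides the shell and the picture viewer there is one more tool, called after ">>>" as a command line: name --argument value ..., lists and objects as JSON in quotes. send_rows: Moves the arm, as the interface text tells. Its arguments: {"type":"object","properties":{"motion":{"type":"string"},"force":{"type":"number"}},"required":["motion"]}

```bash
ls; mkdir -p pics
python3 - <<'E'
from cell import arm
import cv2,numpy as np
np.set_printoptions(precision=4,suppress=True)
s=arm.observe();print({k:np.round(s[k],4) for k in ('clock','position','ee_rot','width','force')})
for n in('scene','side'):
    p,d=arm.get_image(n);cv2.imwrite(f'pics/{n}0.png',p);np.save(f'pics/{n}0.npy',d);m=arm.camera_model(n);print(n,m)
E
```

```text
pics
{'clock': np.float64(0.0), 'position': array([ 0.2263, -0.5822,  0.2914]), 'ee_rot': array([-3.0863, -0.5787,  0.0006]), 'width': np.float64(1.0025), 'force': array([-0.1854, -0.4667,  0.9554])}
scene {'fx': 412.85812499023643, 'fy': 412.85812499023643, 'cx': 281.1871057634917, 'cy': 206.01799083874425, 'view': array([[ 0.7036,  0.7104,  0.0161, -0.4166],
       [ 0.5298, -0.5092, -0.6783, -0.2886],
       [-0.4736,  0.4858, -0.7346,  1.1615],
       [ 0.    ,  0.    ,  0.    ,  1.    ]])}
side {'fx': 537.6505189950798, 'fy': 537.6505189950798, 'cx': 267.93752200121844, 'cy': 224.2934423101314, 'view': array([[-0.9926, -0.1211, -0.0064,  0.5761],
       [-0.0494,  0.4518, -0.8908,  0.088 ],
       [ 0.1108, -0.8839, -0.4544,  1.119 ],
       [ 0.    ,  0.    ,  0.    ,  1.    ]])}
```

View pics/scene0.png

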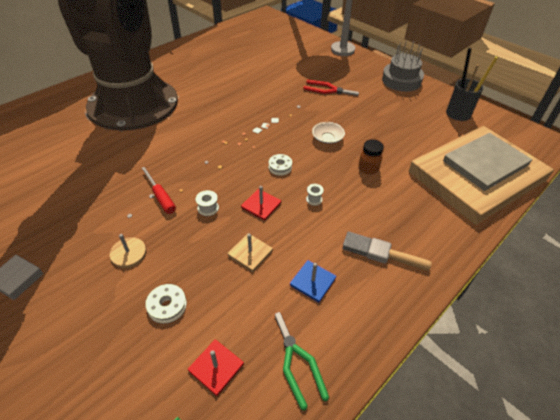

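View pics/side0.png

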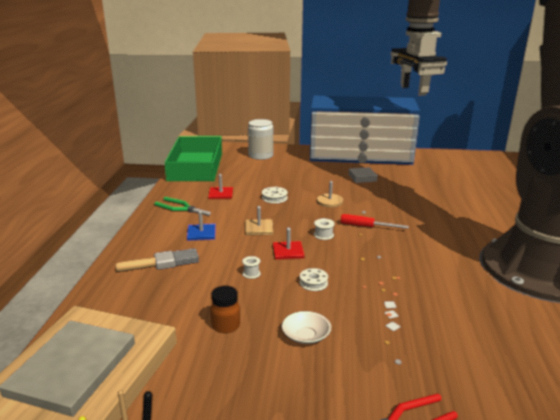

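The scene view shows the round stand at (128,252), flat_wide (166,303), square wooden stand (250,252), tall_wide (207,203), tall_narrow (315,195), flat_narrow (281,165), dish (328,134) and jar (372,157). The red stands at (262,205) and (216,367) and the blue one at (313,281) are look-alikes. The side view agrees.

```bash
cat > h.py <<'E'
from cell import arm
import cv2,numpy as np
np.set_printoptions(precision=4,suppress=True)
def cast(m,uv,z):
    uv=np.atleast_2d(uv).astype(float);V=m['view'];R,t=V[:3,:3],V[:3,3];c=-R.T@t
    d=np.c_[(uv[:,0]-m['cx'])/m['fx'],(uv[:,1]-m['cy'])/m['fy'],np.ones(len(uv))]@R
    return c+d*((z-c[2])/d[:,2])[:,None]
def world(m,d):
    v,u=np.mgrid[:d.shape[0],:d.shape[1]];V=m['view']
    P=np.stack([(u-m['cx'])/m['fx']*d,(v-m['cy'])/m['fy']*d,d],-1)
    W=(P-V[:3,3])@V[:3,:3];W[d==0]=np.nan;return W
E
python3 - <<'E'
from h import *
S={'scene':dict(round=(128,252),sq=(250,252),red=(262,205),red2=(216,367),blue=(313,281),fw=(166,303),fn=(281,165),tw=(207,203),tn=(315,195),dish=(328,134),jar=(372,157))}
H=dict(round=.01,sq=.01,red=.01,red2=.01,blue=.01,fw=.018,fn=.018,tw=.032,tn=.032,dish=.022,jar=.07)
ms=arm.camera_model('scene')
W={n:world(arm.camera_model(n),np.load(f'pics/{n}0.npy')) for n in('scene','side')}
for k,uv in S['scene'].items():
    g=cast(ms,uv,H[k]/2)[0]
    for n in W:
        w=W[n];near=(np.hypot(w[...,0]-g[0],w[...,1]-g[1])<.055)
        sel=near&(abs(w[...,2]-H[k])<.004)
        p=w[sel]
        if len(p)<5: print(k,n,'few',len(p),g);continue
        (cx,cy),r=cv2.minEnclosingCircle(p[:,:2].astype(np.float32))
        zt=w[near][:,2]; sp=w[near&(w[...,2]>.03)]
        print(k,n,len(p),'c',np.array([cx,cy]),'d',round(2*r,4),'mean',p.mean(0),'zmax',np.nanmax(zt).round(4),'spx',sp[:,:2].mean(0) if len(sp) else '')
E
```

```text
round scene 733 c [ 0.4521 -0.2815] d 0.0694 mean [ 0.4544 -0.283   0.0091] zmax 0.0596 spx [ 0.4537 -0.2827]
round side 198 c [ 0.4535 -0.2784] d 0.0716 mean [ 0.4524 -0.2759  0.0079] zmax 0.057 spx [ 0.4519 -0.2781]
sq scene 812 c [ 0.6167 -0.1099] d 0.0874 mean [ 0.6189 -0.1122  0.0089] zmax 0.0601 spx [ 0.6183 -0.1112]
sq side 311 c [ 0.6176 -0.1082] d 0.0883 mean [ 0.6173 -0.1037  0.0079] zmax 0.0578 spx [ 0.6164 -0.1054]
red scene 609 c [ 0.5377 -0.0072] d 0.0886 mean [ 0.5399 -0.0095  0.0089] zmax 0.059 spx [ 0.5389 -0.0089]
red side 394 c [ 0.5371 -0.0044] d 0.0867 mean [ 0.5376 -0.0014  0.0079] zmax 0.0592 spx [ 0.538  -0.0034]
red2 scene 1557 c [ 0.7476 -0.2999] d 0.0885 mean [ 0.7487 -0.3011  0.0091] zmax 0.0602 spx [ 0.7485 -0.3006]
red2 side 207 c [ 0.7466 -0.2949] d 0.0904 mean [ 0.7471 -0.293   0.0079] zmax 0.0577 spx [ 0.7476 -0.2951]
blue scene 955 c [ 0.7471 -0.0704] d 0.0894 mean [ 0.7488 -0.0722  0.009 ] zmax 0.0593 spx [ 0.7481 -0.0717]
blue side 325 c [ 0.7462 -0.0664] d 0.0857 mean [ 0.7466 -0.0642  0.0081] zmax 0.0578 spx [ 0.7469 -0.0653]
fw scene 944 c [ 0.5
[... 406 characters left out ...]
339 spx [ 0.4622 -0.0954]
tw side 107 c [ 0.4616 -0.0917] d 0.0478 mean [ 0.4622 -0.0911  0.0297] zmax 0.0318 spx [ 0.4636 -0.0912]
tn scene 98 c [0.6046 0.09  ] d 0.0374 mean [0.6057 0.0905 0.0307] zmax 0.0337 spx [0.6053 0.0902]
tn side 88 c [0.6041 0.0945] d 0.0387 mean [0.6043 0.0942 0.0297] zmax 0.0325 spx [0.6035 0.0961]
dish scene 133 c [0.4819 0.2788] d 0.0857 mean [0.4795 0.2814 0.0202] zmax 0.024 spx 
dish side 246 c [0.4818 0.2792] d 0.0846 mean [0.4827 0.2767 0.0196] zmax 0.0226 spx 
jar scene 216 c [0.6262 0.2639] d 0.0496 mean [0.626  0.2619 0.0686] zmax 0.0723 spx [0.6298 0.2546]
jar side 323 c [0.6229 0.2667] d 0.0491 mean [0.6244 0.2674 0.068 ] zmax 0.071 spx [0.622  0.2768]
```

Both views agree to 3 mm and match the given sizes. Going to flat_wide first.

>>> send_rows --motion "0 0.04 0.031 0 0 0 0;0 0.04 0.031 0 0 0 0;0 0.04 0.031 0 0 0 0;0 0.04 0.031 0 0 0 0;0 0.04 0.031 0 0 0 0" --force 20

```text
clock: 0.72
position: [0.4274, -0.4263, 0.2919]
ee_rot: [-3.087, -0.579, 0.001]
force: [0.3, -1.3, 0.8]
width: 0.998
gripper_force: 0.0
```

>>> send_rows --motion "0 0.04 0.031 0 0 0 0;0 0.04 0.031 0 0 0 0;0 0.04 0.031 0 0 0 0;0 0.04 0.031 0 0 0 0;0 0.014 0.011 0 0 0 0"

```text
clock: 1.35
position: [0.6029, -0.2888, 0.2914]
ee_rot: [-3.084, -0.586, -0.001]
force: [-0.8, -1.0, -0.2]
width: 1.002
gripper_force: 0.0
```

>>> send_rows --motion "0 0 0 -0.04 0 0 0;0 0 0 -0.04 0 0 0;0 0 0 -0.02 0 0 0;0 0 0 0 0 0 0"

```text
clock: 1.85
position: [0.5989, -0.2929, 0.1903]
ee_rot: [-3.086, -0.577, 0.006]
force: [-0.4, -0.3, 0.3]
width: 1.0
gripper_force: 0.0
```

Run:
```python
from h import *
s=arm.observe();print(s['clock'],s['position'],s['ee_rot'],s['joints'])
m=arm.camera_model('wrist');p,d=arm.get_image('wrist');cv2.imwrite('pics/w1.png',p)
w=world(m,d);sel=(abs(w[...,2]-.018)<.004)&(np.hypot(w[...,0]-.6,w[...,1]+.292)<.055);q=w[sel]
print(len(q),cv2.minEnclosingCircle(q[:,:2].astype(np.float32)))
```

```text
1.85 [ 0.5989 -0.2929  0.1903] [-3.0863 -0.5773  0.006 ] [ 0.4276  0.5955 -0.0827  1.5671  0.0562  0.9855 -0.8732]
3795 ((0.5979376435279846, -0.29100900888442993), 0.034098319709300995)
```

>>> send_rows --motion "0 0 0.001 -0.05 0 0 0;0 0 0 -0.05 0 0 0;0 0 0 -0.02 0 0 0;0 0 0 0 0 0 0;1 0 0 0 0 0 0"

```text
clock: 2.52
position: [0.6018, -0.2922, 0.0746]
ee_rot: [3.086, 0.578, 0.004]
force: [-0.8, -0.3, -0.4]
width: 0.938
gripper_force: 0.0
```

>>> send_rows --motion "1 0 0 0 0 0 0;1 0 0 0 0 0 0;1 0 0 0 0 0 0;1 0 0 0 0 0 0;1 0 0 0 0 0 0"

```text
clock: 3.15
position: [0.6012, -0.2917, 0.0737]
ee_rot: [3.087, 0.579, 0.003]
force: [0.2, -0.1, 6.7]
width: 0.74
gripper_force: 20.0
```

>>> send_rows --motion "1 0 0 0.04 0 0 0;1 0 0 0.05 0 0 0;1 0 0 0.03 0 0 0;1 -0.05 0.004 0 0 0 0;1 -0.05 0.004 0 0 0 0"

```text
clock: 3.78
position: [0.4995, -0.2834, 0.1929]
ee_rot: [3.087, 0.58, 0.001]
force: [-0.4, -0.1, -1.0]
width: 0.741
gripper_force: 20.0
```

>>> send_rows --motion "1 -0.048 0.004 0 0 0 0;1 0 0 0 0 0 0;1 0 0 0 0 0 0"

```text
clock: 4.15
position: [0.4531, -0.2797, 0.1929]
ee_rot: [3.087, 0.579, 0.002]
force: [0.1, -0.4, -1.1]
width: 0.741
gripper_force: 20.0
```

```bash
cat > chk.py <<'E'
from h import *
import sys
# args: stand x y ; tip height relative to base; reports held spool & spindle seen by scene/side
def chk(tag,stand,D,H):
    s=arm.observe();T=s['position'];print(round(s['clock'],2),T,'width mm',s['width']*92,'F',s['force'])
    for n in('scene','side'):
        m=arm.camera_model(n);p,d=arm.get_image(n);cv2.imwrite(f'pics/{tag}_{n}.png',p);w=world(m,d)
        hsv=cv2.cvtColor(p,cv2.COLOR_BGR2HSV);wh=(hsv[...,1]<70)&(hsv[...,2]>120)
        sp=w[(np.hypot(w[...,0]-stand[0],w[...,1]-stand[1])<.012)&(w[...,2]>.025)&(w[...,2]<.062)]
        o=w[wh&(np.hypot(w[...,0]-T[0],w[...,1]-T[1])<D/2+.012)&(w[...,2]<T[2]-.02)&(w[...,2]>T[2]-.09)]
        print(n,'spindle',len(sp),sp.mean(0) if len(sp) else '','held',len(o),np.percentile(o,[1,50,99],axis=0) if len(o) else '')
        if len(o): print('   circle',cv2.minEnclosingCircle(o[:,:2].astype(np.float32)))
E
python3 -c "
from chk import *
chk('a',(.4526,-.280),.068,.018)"
```

```text
4.15 [ 0.4531 -0.2797  0.1929] width mm 68.18923134611367 F [ 0.1256 -0.4129 -1.1353]
scene spindle 60 [ 0.4534 -0.2827  0.0437] held 638 [[ 0.4204 -0.3061  0.12  ]
 [ 0.4608 -0.2759  0.1362]
 [ 0.4831 -0.2504  0.1386]]
   circle ((0.4513849914073944, -0.2829754650592804), 0.03548604995012283)
side spindle 34 [ 0.4518 -0.2785  0.0418] held 106 [[ 0.4202 -0.3137  0.118 ]
 [ 0.4592 -0.2752  0.1342]
 [ 0.484  -0.2389  0.1686]]
   circle ((0.4603549540042877, -0.27597853541374207), 0.04301558434963226)
```

>>> send_rows --motion "1 0 0 -0.04 0 0 0;1 0 0 -0.03 0 0 0;1 0 0 -0.02 0 0 0;1 0 0 -0.016 0 0 0;1 0 0 0 0 0 0"

```text
clock: 4.88
position: [0.4527, -0.2793, 0.0853]
ee_rot: [-3.087, -0.58, 0.002]
force: [0.3, 0.7, -1.2]
width: 0.738
gripper_force: 20.0
```

>>> send_rows --motion "1 0 0 -0.003 0 0 0;1 0 0 0 0 0 0"

```text
clock: 5.12
position: [0.4527, -0.2797, 0.0837]
ee_rot: [3.087, 0.579, 0.001]
force: [0.5, 0.6, -0.9]
width: 0.739
gripper_force: 20.0
```

>>> send_rows --motion "1 0 0 -0.001 0 0 0;0 0 0 0 0 0 0;0 0 0 0 0 0 0;0 0 0 0 0 0 0;0 0 0 0 0 0 0"

```text
clock: 5.75
position: [0.4524, -0.2795, 0.0822]
ee_rot: [3.088, 0.579, -0.0]
force: [-0.4, 0.4, -0.1]
width: 0.997
gripper_force: 0.0
```

>>> send_rows --motion "0 0 0 0.03 0 0 0;0 0 0 0.05 0 0 0;0 0 0 0.04 0 0 0;0 0.003 0.049 0 0 0 0;0 0.003 0.049 0 0 0 0"

```text
clock: 6.38
position: [0.4586, -0.1808, 0.2029]
ee_rot: [3.088, 0.576, 0.002]
force: [0.6, -0.2, 0.2]
width: 1.001
gripper_force: 0.0
```

>>> send_rows --motion "0 0.003 0.049 0 0 0 0;0 0.003 0.049 0 0 0 0;0 0.003 0.049 0 0 0 0;0 0.003 0.049 0 0 0 0;0 0.003 0.049 0 0 0 0"

```text
clock: 7.0
position: [0.4734, 0.065, 0.2024]
ee_rot: [3.088, 0.579, 0.0]
force: [0.6, -0.4, 0.0]
width: 0.999
gripper_force: 0.0
```

>>> send_rows --motion "0 0.003 0.049 0 0 0 0;0 0 0 0 0 0 0;0 0 0 0 0 0 0"

```text
clock: 7.38
position: [0.4763, 0.1119, 0.202]
ee_rot: [3.087, 0.579, -0.001]
force: [0.5, -0.5, -0.7]
width: 0.996
gripper_force: 0.0
```

```bash
cat > ws.py <<'E'
from h import *
def ws(x,y,H,D,tag):
    s=arm.observe();print(s['clock'],s['position'],s['joints'])
    m=arm.camera_model('wrist');p,d=arm.get_image('wrist');cv2.imwrite(f'pics/{tag}.png',p)
    w=world(m,d);q=w[(abs(w[...,2]-H)<.004)&(np.hypot(w[...,0]-x,w[...,1]-y)<D/2+.02)]
    print('wrist',len(q),cv2.minEnclosingCircle(q[:,:2].astype(np.float32)) if len(q) else '')
def top(n,x,y,H,D):
    m=arm.camera_model(n);p,d=arm.get_image(n);w=world(m,d);q=w[(abs(w[...,2]-H)<.005)&(np.hypot(w[...,0]-x,w[...,1]-y)<D/2+.012)]
    print(n,len(q),cv2.minEnclosingCircle(q[:,:2].astype(np.float32)) if len(q) else '',np.median(q[:,2]) if len(q) else '');return p
E
python3 -c "
from ws import *
ws(.4768,.112,.018,.056,'w2')
for n in('scene','side'):cv2.imwrite(f'pics/b_{n}.png',top(n,.4526,-.28,.028,.068))"
```

```text
7.375 [0.4763 0.1119 0.202 ] [-0.1477  0.3363 -0.2423  1.9923  0.1086  0.8258 -1.6506]
wrist 2260 ((0.47478199005126953, 0.11322129517793655), 0.027870172634720802)
scene 709 ((0.4514726400375366, -0.28172367811203003), 0.03467226400971413) 0.027144201689663004
side 0
```

>>> send_rows --motion "0 -0.001 0.001 -0.05 0 0 0;0 0 0 -0.05 0 0 0;0 0 0 -0.028 0 0 0;0 0 0 0 0 0 0;1 0 0 0 0 0 0"

```text
clock: 8.15
position: [0.4761, 0.1131, 0.0752]
ee_rot: [3.088, 0.577, 0.002]
force: [-0.0, 0.1, 0.0]
width: 0.932
gripper_force: 0.0
```

>>> send_rows --motion "1 0 0 0 0 0 0;1 0 0 0 0 0 0;1 0 0 0 0 0 0;1 0 0 0 0 0 0;1 0 0 0 0 0 0"

```text
clock: 8.78
position: [0.4758, 0.1134, 0.0748]
ee_rot: [3.088, 0.579, 0.001]
force: [-1.0, -0.8, 8.3]
width: 0.602
gripper_force: 20.0
```

>>> send_rows --motion "1 0 0 0.04 0 0 0;1 0 0 0.05 0 0 0;1 0 0 0.04 0 0 0;1 -0.003 -0.049 0 0 0 0;1 -0.003 -0.049 0 0 0 0"

```text
clock: 9.4
position: [0.4694, 0.0147, 0.2049]
ee_rot: [3.087, 0.582, 0.002]
force: [0.3, 0.3, -0.7]
width: 0.606
gripper_force: 20.0
```

>>> send_rows --motion "1 -0.003 -0.049 0 0 0 0;1 -0.003 -0.049 0 0 0 0;1 -0.003 -0.049 0 0 0 0;1 -0.003 -0.049 0 0 0 0;1 -0.003 -0.049 0 0 0 0"

```text
clock: 10.02
position: [0.454, -0.231, 0.2042]
ee_rot: [-3.088, -0.579, 0.0]
force: [0.5, -0.1, -1.5]
width: 0.603
gripper_force: 20.0
```

>>> send_rows --motion "1 -0.003 -0.049 0 0 0 0;1 0 -0.002 0 0 0 0;1 0 0 -0.03 0 0 0;1 0 0 0 0 0 0"

```text
clock: 10.52
position: [0.4502, -0.2791, 0.1726]
ee_rot: [-3.085, -0.58, 0.005]
force: [0.2, 0.4, -0.8]
width: 0.604
gripper_force: 20.0
```

```bash
python3 -c "
from chk import *
chk('c',(.4526,-.280),.056,.018)"
```

```text
10.53 [ 0.4502 -0.2791  0.1726] width mm 55.5672086092699 F [ 0.1759  0.3832 -0.7527]
scene spindle 87 [ 0.4543 -0.2807  0.0387] held 363 [[ 0.4253 -0.2991  0.0983]
 [ 0.4594 -0.2734  0.1145]
 [ 0.4751 -0.2543  0.1167]]
   circle ((0.44894295930862427, -0.280127614736557), 0.027989940717816353)
side spindle 36 [ 0.4522 -0.2777  0.0414] held 38 [[ 0.425  -0.2954  0.0982]
 [ 0.4528 -0.2725  0.1106]
 [ 0.47   -0.2504  0.1165]]
   circle ((0.44880637526512146, -0.27070996165275574), 0.02722691372036934)
```

>>> send_rows --motion "1 0.003 -0.001 -0.02 0 0 0;1 0 0 -0.02 0 0 0;1 0 0 -0.02 0 0 0;1 0 0 -0.008 0 0 0;1 0 0 0 0 0 0"

```text
clock: 11.25
position: [0.4547, -0.2814, 0.1066]
ee_rot: [3.088, 0.58, 0.0]
force: [0.6, -0.4, -0.9]
width: 0.608
gripper_force: 20.0
```

>>> send_rows --motion "1 0 0 -0.002 0 0 0;1 0 0 0 0 0 0"

```text
clock: 11.5
position: [0.4547, -0.2817, 0.1048]
ee_rot: [3.087, 0.579, 0.001]
force: [-0.1, -0.5, -2.0]
width: 0.607
gripper_force: 20.0
```

>>> send_rows --motion "1 0 0 -0.002 0 0 0;1 0 0 0 0 0 0;0 0 0 0 0 0 0;0 0 0 0 0 0 0;0 0 0 0 0 0 0"

```text
clock: 12.12
position: [0.4544, -0.2815, 0.1022]
ee_rot: [-3.088, -0.579, 0.0]
force: [0.1, 0.1, 0.3]
width: 0.886
gripper_force: 0.0
```

>>> send_rows --motion "0 0 0 0 0 0 0;0 0 0 0.03 0 0 0;0 0 0 0.04 0 0 0;0 0 0 0.03 0 0 0;0 0.002 0.047 0 0 0 0"

```text
clock: 12.75
position: [0.4574, -0.2378, 0.2047]
ee_rot: [3.085, 0.569, 0.006]
force: [1.0, 0.4, -0.1]
width: 0.997
gripper_force: 0.0
```

>>> send_rows --motion "0 0.002 0.047 0 0 0 0;0 0.002 0.047 0 0 0 0;0 0.002 0.047 0 0 0 0;0 0 0 0 0 0 0;0 0 0 0 0 0 0"

```text
clock: 13.38
position: [0.4625, -0.094, 0.2023]
ee_rot: [3.087, 0.579, -0.0]
force: [0.7, 0.1, -0.2]
width: 1.002
gripper_force: 0.0
```

```bash
python3 -c "
from ws import *
ws(.462,-.0935,.032,.046,'w3')
for n in('scene','side'):cv2.imwrite(f'pics/d_{n}.png',top(n,.4526,-.28,.046,.056))"
```

```text
13.375 [ 0.4625 -0.094   0.2023] [ 0.2277  0.3047 -0.1736  2.036   0.0725  0.8064 -1.1882]
wrist 1518 ((0.46043041348457336, -0.09298702329397202), 0.02299472503364086)
scene 493 ((0.45479974150657654, -0.28289955854415894), 0.028180323541164398) 0.045124563822625724
side 78 ((0.4534263610839844, -0.2799948453903198), 0.030487816780805588) 0.043314912472262365
```

>>> send_rows --motion "0 -0.001 0.001 -0.05 0 0 0;0 0 0 -0.05 0 0 0;0 0 0 -0.027 0 0 0;0 0 0 0 0 0 0;1 0 0 0 0 0 0"

```text
clock: 14.15
position: [0.462, -0.0931, 0.0761]
ee_rot: [3.088, 0.577, 0.001]
force: [-0.4, -0.2, -0.2]
width: 0.935
gripper_force: 0.0
```

>>> send_rows --motion "1 0 0 0 0 0 0;1 0 0 0 0 0 0;1 0 0 0 0 0 0;1 0 0 0 0 0 0;1 0 0 0 0 0 0"

```text
clock: 14.78
position: [0.4616, -0.0926, 0.0755]
ee_rot: [3.088, 0.579, 0.0]
force: [-0.9, 0.3, 4.6]
width: 0.501
gripper_force: 20.0
```

>>> send_rows --motion "1 0 0 0 0 0 0;1 0 0 0 0 0 0"

```text
clock: 15.02
position: [0.4616, -0.0926, 0.0754]
ee_rot: [3.088, 0.579, 0.0]
force: [-0.5, -0.3, 5.8]
width: 0.495
gripper_force: 20.0
```

>>> send_rows --motion "1 0 0 0.04 0 0 0;1 0 0 0.05 0 0 0;1 0 0 0.02 0 0 0;1 0.04 -0.004 0 0 0 0;1 0.04 -0.004 0 0 0 0"

```text
clock: 15.65
position: [0.5422, -0.1007, 0.1856]
ee_rot: [3.088, 0.579, 0.001]
force: [1.4, -0.2, -1.0]
width: 0.498
gripper_force: 20.0
```

>>> send_rows --motion "1 0.04 -0.004 0 0 0 0;1 0.035 -0.004 0 0 0 0;1 0 0 -0.01 0 0 0;1 0 0 0 0 0 0;1 0 0 0 0 0 0"

```text
clock: 16.27
position: [0.6154, -0.1085, 0.1751]
ee_rot: [-3.087, -0.579, 0.002]
force: [0.6, 0.4, -1.1]
width: 0.497
gripper_force: 20.0
```

```bash
python3 -c "
from chk import *
chk('e',(.617,-.1085),.046,.032)"
```

```text
16.27 [ 0.6154 -0.1085  0.1751] width mm 45.74443359734741 F [ 0.6131  0.4408 -1.0888]
scene spindle 52 [ 0.6183 -0.1113  0.0446] held 98 [[ 0.6242 -0.1285  0.1004]
 [ 0.6327 -0.1107  0.1164]
 [ 0.6372 -0.0906  0.1368]]
   circle ((0.6292546987533569, -0.10911448299884796), 0.02031109668314457)
side spindle 39 [ 0.6165 -0.1054  0.0418] held 63 [[ 0.5945 -0.1251  0.099 ]
 [ 0.624  -0.0992  0.1258]
 [ 0.6345 -0.0829  0.1316]]
   circle ((0.6120734214782715, -0.10543135553598404), 0.02858627587556839)
```

>>> send_rows --motion "1 0.001 0 -0.03 0 0 0;1 0 0 -0.03 0 0 0;1 0 0 -0.02 0 0 0;1 0 0 -0.007 0 0 0;1 0 0 0 0 0 0"

```text
clock: 17.0
position: [0.6174, -0.1086, 0.0885]
ee_rot: [3.088, 0.579, -0.0]
force: [0.9, -0.2, -0.7]
width: 0.502
gripper_force: 20.0
```

>>> send_rows --motion "1 0 0 -0.002 0 0 0;1 0 0 0 0 0 0"

```text
clock: 17.25
position: [0.6178, -0.1086, 0.0869]
ee_rot: [3.087, 0.579, 0.002]
force: [-0.0, 0.2, -1.3]
width: 0.499
gripper_force: 20.0
```

>>> send_rows --motion "1 0 0 -0.001 0 0 0;1 0 0 0 0 0 0;0 0 0 0 0 0 0;0 0 0 0 0 0 0;0 0 0 0 0 0 0"

```text
clock: 17.88
position: [0.6174, -0.1086, 0.0852]
ee_rot: [3.088, 0.579, -0.0]
force: [-0.6, -0.0, -0.4]
width: 0.774
gripper_force: 0.0
```

>>> send_rows --motion "0 0 0 0 0 0 0;0 0 0 0 0 0 0;0 0 0 0.03 0 0 0;0 0 0 0.05 0 0 0;0 0 0 0.03 0 0 0"

```text
clock: 18.5
position: [0.6181, -0.1086, 0.1977]
ee_rot: [3.087, 0.579, 0.004]
force: [0.8, 0.3, 0.6]
width: 1.0
gripper_force: 0.0
```

>>> send_rows --motion "0 -0.003 0.04 0 0 0 0;0 -0.003 0.04 0 0 0 0;0 -0.003 0.04 0 0 0 0;0 -0.002 0.04 0 0 0 0;0 -0.002 0.04 0 0 0 0"

```text
clock: 19.12
position: [0.6043, 0.0927, 0.1953]
ee_rot: [3.088, 0.579, 0.0]
force: [0.0, 0.3, -0.7]
width: 1.002
gripper_force: 0.0
```

>>> send_rows --motion "0 0 0 0 0 0 0;0 0 0 0 0 0 0"

```text
clock: 19.38
position: [0.6045, 0.0909, 0.1952]
ee_rot: [3.087, 0.579, -0.0]
force: [-0.7, -0.9, -0.5]
width: 0.997
gripper_force: 0.0
```

```bash
python3 -c "
from ws import *
ws(.6043,.0925,.032,.036,'w4')
for n in('scene','side'):cv2.imwrite(f'pics/f_{n}.png',top(n,.617,-.1085,.042,.046))"
```

```text
19.375 [0.6045 0.0909 0.1952] [-0.1152  0.5137 -0.1758  1.7088  0.1085  0.9288 -1.5339]
wrist 817 ((0.6032209396362305, 0.09314551204442978), 0.0179496668279171)
scene 289 ((0.6169959306716919, -0.11025704443454742), 0.02368220128118992) 0.040814357528381875
side 28 ((0.6181522011756897, -0.1056813970208168), 0.02316715009510517) 0.03955289151229313
```

Tall_wide is seated. Now tall_narrow.

>>> send_rows --motion "0 0 0.002 -0.05 0 0 0;0 0 0 -0.05 0 0 0;0 0 0 -0.02 0 0 0;0 0 0 0 0 0 0;1 0 0 0 0 0 0"

```text
clock: 20.15
position: [0.6053, 0.093, 0.0763]
ee_rot: [3.088, 0.578, 0.002]
force: [-0.3, 0.5, -0.8]
width: 0.933
gripper_force: 0.0
```

>>> send_rows --motion "1 0 0 0 0 0 0;1 0 0 0 0 0 0;1 0 0 0 0 0 0;1 0 0 0 0 0 0;1 0 0 0 0 0 0"

```text
clock: 20.78
position: [0.6044, 0.0935, 0.0753]
ee_rot: [3.088, 0.579, -0.0]
force: [0.4, -1.6, 0.9]
width: 0.396
gripper_force: 0.4
```

>>> send_rows --motion "1 0 0 0 0 0 0;1 0 0 0 0 0 0;1 0 0 0 0 0 0"

```text
clock: 21.15
position: [0.6044, 0.0934, 0.0752]
ee_rot: [3.088, 0.579, -0.0]
force: [0.8, 0.2, 1.7]
width: 0.386
gripper_force: 20.0
```

>>> send_rows --motion "1 0 0 0.04 0 0 0;1 0 0 0.05 0 0 0;1 0 0 0.04 0 0 0;1 0.003 -0.04 0 0 0 0;1 0.003 -0.04 0 0 0 0"

```text
clock: 21.78
position: [0.6106, 0.0131, 0.2059]
ee_rot: [3.087, 0.581, 0.002]
force: [0.4, -0.4, -0.7]
width: 0.383
gripper_force: 20.0
```

>>> send_rows --motion "1 0.003 -0.04 0 0 0 0;1 0.002 -0.04 0 0 0 0;1 0.002 -0.04 0 0 0 0;1 0 -0.002 0 0 0 0;1 0 0 -0.02 0 0 0"

```text
clock: 22.4
position: [0.6183, -0.1087, 0.1862]
ee_rot: [3.088, 0.578, 0.004]
force: [0.5, 0.2, -0.5]
width: 0.384
gripper_force: 20.0
```

>>> send_rows --motion "1 0 0 0 0 0 0;1 0 0 0 0 0 0"

```text
clock: 22.65
position: [0.6176, -0.1077, 0.1856]
ee_rot: [-3.087, -0.58, -0.0]
force: [0.4, 0.1, -0.7]
width: 0.385
gripper_force: 20.0
```

```bash
python3 -c "
from chk import *
chk('g',(.617,-.1085),.036,.032)
a,b=[cv2.resize(cv2.imread(f'pics/g_{n}.png')[y:y+200,x:x+200],(400,400)) for n,x,y in(('scene',150,80),('side',160,110))]
cv2.imwrite('pics/g.png',cv2.hconcat([a,b]))"
```

```text
22.65 [ 0.6176 -0.1077  0.1856] width mm 35.43458067969585 F [ 0.4093  0.0526 -0.7042]
scene spindle 96 [ 0.6154 -0.1075  0.0409] held 32 [[ 0.6263 -0.1225  0.1109]
 [ 0.6312 -0.112   0.1144]
 [ 0.6358 -0.0969  0.1423]]
   circle ((0.631369411945343, -0.1106487438082695), 0.01487076934427023)
side spindle 43 [ 0.6164 -0.1084  0.0436] held 27 [[ 0.6014 -0.1173  0.1096]
 [ 0.6115 -0.0983  0.1125]
 [ 0.6305 -0.087   0.1417]]
   circle ((0.6148437261581421, -0.10200807452201843), 0.021010637283325195)
```

View pics/g.png

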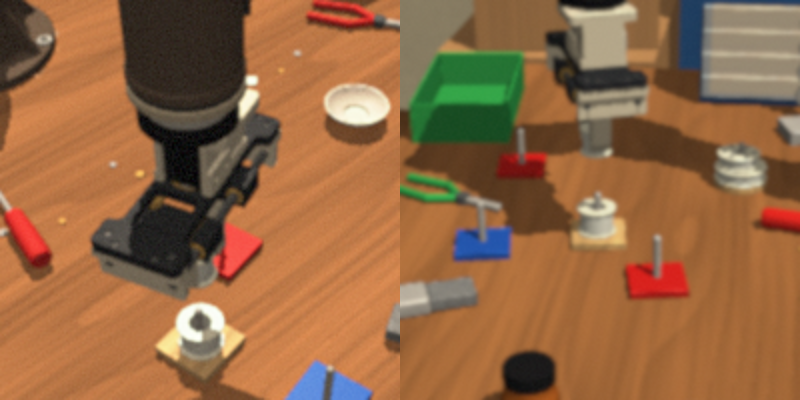

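The crop shows tall_wide seated at (200,335) on the wooden square stand, the narrow one held above it, and the flat stack on the round stand at (740,165). Lowering.

>>> send_rows --motion "1 0 -0.001 -0.02 0 0 0;1 0 0 -0.02 0 0 0;1 0 0 -0.02 0 0 0;1 0 0 -0.006 0 0 0;1 0 0 0 0 0 0"

```text
clock: 23.38
position: [0.6176, -0.1094, 0.1196]
ee_rot: [3.088, 0.579, 0.0]
force: [-0.2, -0.7, 0.2]
width: 0.385
gripper_force: 20.0
```

>>> send_rows --motion "1 0 0 -0.001 0 0 0;1 0 0 0 0 0 0"

```text
clock: 23.62
position: [0.6179, -0.1096, 0.1189]
ee_rot: [3.087, 0.579, 0.002]
force: [-0.0, 0.2, -1.1]
width: 0.381
gripper_force: 20.0
```

>>> send_rows --motion "1 0 0 -0.001 0 0 0;1 0 0 0 0 0 0;0 0 0 0 0 0 0;0 0 0 0 0 0 0;0 0 0 0 0 0 0"

```text
clock: 24.25
position: [0.6175, -0.1095, 0.1173]
ee_rot: [3.088, 0.579, 0.0]
force: [0.1, 0.4, 0.2]
width: 0.659
gripper_force: 0.0
```

>>> send_rows --motion "0 0 0 0 0 0 0;0 0 0 0 0 0 0;0 0 0 0.03 0 0 0;0 0 0 0.05 0 0 0;0 0 0 0.05 0 0 0"

```text
clock: 24.88
position: [0.6172, -0.1095, 0.2485]
ee_rot: [-3.088, -0.579, 0.001]
force: [1.1, 0.1, 1.0]
width: 1.002
gripper_force: 0.0
```

>>> send_rows --motion "0 -0.04 0.04 0.01 0 0 0;0 -0.04 0.04 0 0 0 0;0 -0.04 0.04 0 0 0 0;0 0 0 0 0 0 0;0 0 0 0 0 0 0"

```text
clock: 25.5
position: [0.4979, 0.0101, 0.2576]
ee_rot: [3.087, 0.579, 0.002]
force: [1.2, -0.4, 0.5]
width: 0.999
gripper_force: 0.0
```

```bash
python3 -c "
from ws import *
P=[]
for n,x,y in(('scene',90,150),('side',190,130)):
    p=top(n,.617,-.1085,.074,.036);P.append(cv2.resize(p[y:y+200,x:x+200],(400,400)));top(n,.4526,-.28,.046,.056);top(n,.482,.279,.022,.084);top(n,.6245,.2653,.07,.05)
cv2.imwrite('pics/z.png',cv2.hconcat(P))"
```

```text
scene 161 ((0.6176432967185974, -0.11136380583047867), 0.01841089315712452) 0.0727995859475457
scene 493 ((0.45469680428504944, -0.2823221981525421), 0.028723834082484245) 0.04512610702069306
scene 160 ((0.4821876585483551, 0.2764888107776642), 0.043562889099121094) 0.019887690879154714
scene 223 ((0.6250309348106384, 0.2634764015674591), 0.02407403104007244) 0.06888870605281373
side 65 ((0.6175991296768188, -0.10824310779571533), 0.01783067360520363) 0.07118914223237471
side 133 ((0.45341724157333374, -0.27949604392051697), 0.030047636479139328) 0.043626334424709354
side 303 ((0.48189637064933777, 0.27924394607543945), 0.04255525767803192) 0.019148749559638793
side 343 ((0.6236011981964111, 0.267421156167984), 0.02474590763449669) 0.06779105541602944
```

View pics/z.png

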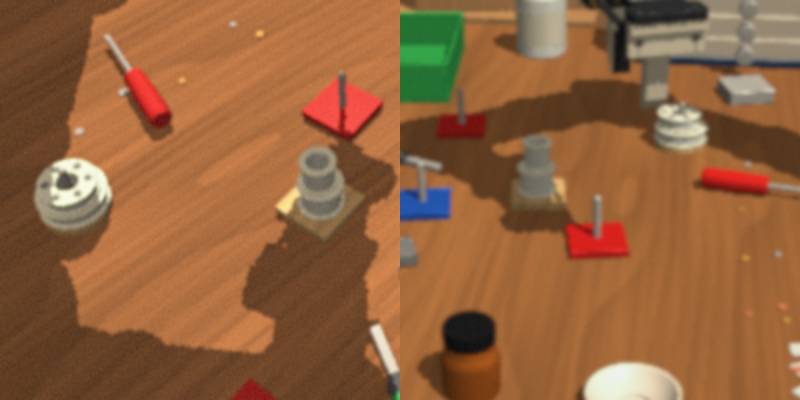

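Both stacks are seated: the flat one at (70,195) and the tall one at (320,190). Their tops measure at the right heights and are centred within 3 mm, and the jar and dish have not moved.

```bash
python3 -c "
from cell import arm
print(arm.sign_off())"
```

```text
the job is handed in; nothing more can be done
None
```

All four spools are stacked on their stands with the wider one below, centred within about 3 mm of the spindles by the camera check. The jar and dish have not moved, and the job is handed in after about 26 s of robot time; the sign-off gave no verdict.

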